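# Stand the reagent bottles in their spill trays by size

## Robot

A 6-joint arm with a two-finger parallel gripper is mounted at the origin on a cart in front of the work surface, level with it; the furniture and walls round the work are solid. World frame = base frame: x ahead of the robot, y to its left, z up, the work surface at z = 0. Lengths are in m, angles in rad, forces in N, time in s.
With the tool pointing down it reaches from about 0.35 to 0.975 m from the base axis. Payload 4.9 kg.
Tool frame: the origin (TCP) lies midway between the tips of the shut fingers; the grasp point (between the pads) lies 19 mm behind it; z points along the fingers, y is the line along which they close (so a half turn about z gives the same grasp; the last joint's range is limited). The gripper opens to 85 mm and grips with 20 to 120 N. Pads are 22 mm wide; open, the fingers measure 114 mm over their backs; the gripper's body (76 mm by 85 mm) begins 54 mm behind the grasp point. The pads swing forward as they close: fully open they stand 13 mm farther back than shut.
Start: joints at [-1.372, 0.053, 1.613, -0, 1.476, -0.119], TCP at [0.195, -0.594, 0.205] pointing down, gripper open.
Joint ranges: [-3.01, 3.01], [-1.01, 2.22], [0.06, 2.58], [-1.02, 4.17], [0.09, 2.62], [-3.14, 3.14]. Speed limits (rad/s): [2.57, 2.57, 3.14, 3.14, 3.14, 3.14].

## Interface

Orientations are given as a rotation vector (axis times angle).
In Python, from station import ctrl gives the robot as it stands. The module is installed in compiled form; this text tells all that it offers.
- The arm moves only by the shell command python3 -m handwheel 'ROWS' [OPENING] [FORCE]. ROWS is JSON, a list of rows, each a list of 2 entries, a list of its own where there are three numbers: the shift along the tool's x, y, z in cm, then the turn, a rotation vector about the tool's x, y, z in rad. In form: [[[tx, ty, tz], [ax, ay, az]], ...]. A call has 1 to 5 rows; each row is the pose to reach, as a shift and turn from the pose commanded when the call began, along the tool's axes at that moment; what a row does not reach only later rows make up. A row lasts 1/8 s, in which the tool goes at most 62.5 mm and 10.7 degrees, less where a joint would pass 70% of its speed; a pose out of reach is approached as far as the arm can. A call with a gripper value outside its range is refused whole. OPENING is the gripper's target within -1 to 1 (shut at 1, half-way at 0, fully open at -1), set as the call begins (- or left out, the last holds). The fingers move at their own pace and stop on an object; FORCE is the grip in N (left out, the last holds). Time passes only in rows, so rows that repeat a pose let the fingers close. It gives the time, the measured TCP pose, the force, the opening and the grip force at its end, in the units of the state.
- ctrl.get_obs(): the state, without advancing time (a new reading comes with each control period).
- ctrl.get_image(name): name is "scene" or "top"; returns the picture (480x640x3 uint8, blue, green, red); there is no depth.
- ctrl.calibration(name): a dict with "fx", "fy", "cx", "cy" (pixels), "k1" (the pictures are not rectified: a ray, as slopes to the right and down, at radius r is drawn at 1 + k1 r^2 times it, then the intrinsics apply), "R" (3x3) and "t" (3): a world point X has camera coordinates R X + t. Camera axes: x right, y down, z forward; pixel columns grow to the right and rows downward; lengths in m; the calibration is good to about 2 mm. A picture is of the moment at which its call begins. calibration takes no time and is no camera call.
- ctrl.finish_job(): hands the job in; it is judged then, once.
Trained networks look in the newest picture that a camera, given by its name, has taken for a name from the list of things; names that differ only in an ending like _2 or _b are one class to them, and where a whole thing is asked for, a point or a joint stands for the part that bears it (a point fixed in the world has none). Each returns a list of dicts, best first, with "score" (0 to 1); they miss things now and then, are a little off and sometimes report something else, mostly with a low value. They report only what shows in the picture. A call takes as long as a camera call. They do not tell look-alikes from the thing itself.
- ctrl.look_for(camera, query): "position" ([column, row] in pixels, amid what is visible of it).
- ctrl.landmark_of(camera, query): "position" ([column, row] in pixels: a listed point, or the origin of a listed thing).
The state is a dict: "t": time; "q": joint angles; "dq": joint speeds; "effort": joint torques, N m; "tool_pos": TCP position; "tool_rot": TCP orientation; "contact_force": force on the tool from outside, world axes, zero at the start; "wrist_torque": the same for the moment, N m; "opening": finger opening in m; "grip_force": force on a finger pad.
Only numpy, scipy, OpenCV 4.12 (cv2) and the standard library are available. Lean on these libraries where they do the work, as an engineer would, in place of code of your own. Each camera call takes 0.05 s, during which the arm holds its last target. There are 200 camera calls.

## Task

Stand each of the four bottles upright in the middle of its own round spill tray, matched by size: the shortest bottle in the smallest tray, the next taller in the next larger, and so on up to the tallest bottle in the largest tray. Set the bottles down gently without dropping them or tipping them over, and leave the beaker and the specimen cup standing where they are.

Things in the scene. Friction and masses are not known exactly. Their poses are not given: they have to be found in the camera images.
- dropper_bottle: the shortest bottle: slim white dropper bottle with a rubber bulb on top, 91 mm high; body 28 mm diameter up to z = 56 mm, above it a dropper collar and bulb within 18 mm diameter up to 91 mm, which can be gripped. About 45 g, loose. Origin: centre of the underside, z up along its axis; round, so yaw does not matter. May lean up to 0.045 rad on its uneven foot. The four bottles swap places between starts.
- short_bottle: the second shortest bottle: white plastic reagent bottle with a screw cap, 118 mm high; body 48 mm diameter up to about 100 mm (rounded shoulder), cap 28 mm diameter from 100 to 118 mm. About 160 g, loose; can be lifted by the cap. Origin: centre of the underside, z up along its axis; round, so yaw does not matter. May lean up to 0.045 rad on its uneven foot. 
- middle_bottle: the second tallest bottle: white plastic reagent bottle with a screw cap, 138 mm high; body 56 mm diameter up to about 120 mm (rounded shoulder), cap 33 mm diameter from 120 to 138 mm. About 160 g, loose; can be lifted by the cap. Origin: centre of the underside, z up along its axis; round, so yaw does not matter. May lean up to 0.045 rad on its uneven foot. 
- tall_bottle: the tallest bottle: white plastic reagent bottle with a screw cap, 168 mm high; body 60 mm diameter up to about 150 mm (rounded shoulder), cap 36 mm diameter from 150 to 168 mm. About 160 g, loose; can be lifted by the cap. Origin: centre of the underside, z up along its axis; round, so yaw does not matter. May lean up to 0.045 rad on its uneven foot. 
- tray_64: the smallest of four round, low stainless spill trays with a black liner, 64 mm inside diameter, 70 mm outside, rim 12 mm high, fixed to the bench; the upper face of the floor, on which a bottle stands, is 4 mm above the origin. Origin: centre of the underside, on the bench top. The trays swap places between starts.
- tray_80: the second smallest of four round, low stainless spill trays with a black liner, 80 mm inside diameter, 86 mm outside, rim 12 mm high, fixed to the bench; the upper face of the floor, on which a bottle stands, is 4 mm above the origin. Origin: centre of the underside, on the bench top. The trays swap places between starts.
- tray_96: the second largest of four round, low stainless spill trays with a black liner, 96 mm inside diameter, 102 mm outside, rim 12 mm high, fixed to the bench; the upper face of the floor, on which a bottle stands, is 4 mm above the origin. Origin: centre of the underside, on the bench top. The trays swap places between starts.
- tray_112: the largest of four round, low stainless spill trays with a black liner, 112 mm inside diameter, 118 mm outside, rim 12 mm high, fixed to the bench; the upper face of the floor, on which a bottle stands, is 4 mm above the origin. Origin: centre of the underside, on the bench top. The trays swap places between starts.
- beaker: bystander: empty clear glass beaker, 62 mm diameter, 70 mm high, loose, stands among the bottles; not to be moved. Origin: centre of the underside. Fixed obstacle on that side: a big, tall instrument fills the bench beyond y = 0.45 m for x over 0.43 m.
- specimen_cup: bystander: empty clear plastic specimen cup, 50 mm diameter, 79 mm high, loose, stands beside the trays; not to be moved. Origin: centre of the underside. Fixed obstacle behind the trays: a black incubator, 0.30 m high, from y = -0.25 to 0.04 m, its front with door handle reaching forward to x = 0.57 m; carry things past in front of it.
Mind the look-alikes: they are no part of the job. What is shaped like the tall_bottle but black, orange or turquoise is not meant.

How it is judged:
At the end, for the whole second after the job is handed in: Each bottle stands upright (within 0.1 rad) and at rest on the floor of its own tray (shortest bottle in the 64 mm tray, then 80, 96, and the tallest in the 112 mm tray), its axis within 15 mm of the tray's centre; beaker and specimen cup stand upright within 20 mm of where they were (horizontal distance between dropper_bottle and tray_64 below 0.015 m and z of dropper_bottle in the frame of tray_64 between 0.001 and 0.008 m and angle between each of dropper_bottle, short_bottle, middle_bottle, tall_bottle, beaker, specimen_cup's own z axis and vertical below 0.1 rad and linear speed of each of dropper_bottle, short_bottle, middle_bottle, tall_bottle below 0.02 m/s and angular speed of each of dropper_bottle, short_bottle, middle_bottle, tall_bottle below 0.2 rad/s and horizontal distance between short_bottle and tray_80 below 0.015 m and z of short_bottle in the frame of tray_80 between 0.001 and 0.008 m and horizontal distance between middle_bottle and tray_96 below 0.015 m and z of middle_bottle in the frame of tray_96 between 0.001 and 0.008 m and horizontal distance between tall_bottle and tray_112 below 0.015 m and z of tall_bottle in the frame of tray_112 between 0.001 and 0.008 m and distance of each of beaker, specimen_cup from where it was at the start of the episode below 0.02 m); the robot touches nothing.
It fails at once if a bottle is tipped over (more than 0.7 rad) (angle between any of dropper_bottle, short_bottle, middle_bottle, tall_bottle's own z axis and vertical above 0.7 rad).
It fails at once if a bottle is dropped (faster than 0.7 m/s within 30 mm of the bench) ((height (world z) of dropper_bottle below 0.03 m and linear speed of dropper_bottle above 0.7 m/s) or (height (world z) of short_bottle below 0.03 m and linear speed of short_bottle above 0.7 m/s) or (height (world z) of middle_bottle below 0.03 m and linear speed of middle_bottle above 0.7 m/s) or (height (world z) of tall_bottle below 0.03 m and linear speed of tall_bottle above 0.7 m/s)).
It fails at once if the beaker or the specimen cup is pushed more than 20 mm or knocked over (distance of any of beaker, specimen_cup from where it was at the start of the episode above 0.02 m or angle between any of beaker, specimen_cup's own z axis and vertical above 0.5 rad).
It also fails if it takes over 144 s, if anything falls off the work surface, if the arm or the gripper's body presses on something with over 40 N, if the wrist force passes 120 N, or if a joint passes its speed limit or range.

## Working session

There is one attempt and no reset: what is moved stays moved. The work goes in short steps, Python scripts to look and compute and a shell command to move; the robot and the scene stay as the last step left them, time stands still between calls to the robot, and variables do not carry over. Pictures are saved under pics/ and viewed, at most 16 in all, crops included, and the job is handed in when it is done.

```bash
mkdir -p pics; cat > h.py <<'E'
import numpy as np, cv2
from station import ctrl
from scipy.spatial.transform import Rotation as Ro
def ray(cam,p):
    c=ctrl.calibration(cam); d=np.array([(p[0]-c['cx'])/c['fx'],(p[1]-c['cy'])/c['fy']])
    u=d.copy()
    for _ in range(20): u=d/(1+c['k1']*(u@u))
    R=np.array(c['R']);t=np.array(c['t']); return -R.T@t, R.T@np.array([u[0],u[1],1])
def at(cam,p,z):
    o,d=ray(cam,p); return o+d*(z-o[2])/d[2]
def proj(cam,X):
    c=ctrl.calibration(cam); x=np.array(c['R'])@np.array(X)+np.array(c['t']); u=x[:2]/x[2]; u=u*(1+c['k1']*(u@u))
    return np.array([u[0]*c['fx']+c['cx'],u[1]*c['fy']+c['cy']])
E
python3 - <<'E'
from h import *
for n in ("scene","top"):
    cv2.imwrite(f"pics/{n}0.png",ctrl.get_image(n)); c=ctrl.calibration(n); print(n,-np.array(c['R']).T@np.array(c['t']),c['fx'])
    for q in "dropper_bottle short_bottle middle_bottle tall_bottle tray_64 tray_80 tray_96 tray_112 beaker specimen_cup".split():
        r=ctrl.landmark_of(n,q)
        print(q,[(np.round(a['position']),round(a['score'],2),np.round(at(n,a['position'],0)[:2],3)) for a in r[:4]])
o=ctrl.get_obs();print(o['tool_pos'],Ro.from_rotvec(o['tool_rot']).as_matrix().round(3),o['opening'])
E
```

```text
scene [-0.05774896  0.62160123  0.59101717] 456.92573197551457
dropper_bottle [(array([241., 271.]), 0.75, array([0.59 , 0.185]))]
short_bottle [(array([294., 292.]), 0.81, array([0.461, 0.152]))]
middle_bottle [(array([247., 330.]), 0.78, array([0.444, 0.285])), (array([400., 235.]), 0.19, array([ 0.437, -0.172]))]
tall_bottle [(array([232., 244.]), 0.91, array([0.689, 0.137])), (array([196., 310.]), 0.6, array([0.554, 0.321]))]
tray_64 [(array([402., 187.]), 0.74, array([ 0.582, -0.381])), (array([348., 262.]), 0.72, array([0.452, 0.   ])), (array([429., 216.]), 0.68, array([ 0.436, -0.297])), (array([398., 238.]), 0.58, array([ 0.434, -0.156]))]
tray_80 [(array([402., 187.]), 0.74, array([ 0.582, -0.381])), (array([348., 262.]), 0.72, array([0.452, 0.   ])), (array([429., 216.]), 0.68, array([ 0.436, -0.297])), (array([398., 238.]), 0.58, array([ 0.434, -0.156]))]
tray_96 [(array([402., 187.]), 0.74, array([ 0.582, -0.381])), (array([348., 262.]), 0.72, array([0.452, 0.   ])), (array([429., 216.]), 0.68, array([ 0.436, -0.297])), (array([398., 238.]), 0.58, array([ 0.434, -0.156])
[... 1341 characters left out ...]
_96 [(array([482., 241.]), 0.92, array([ 0.568, -0.367])), (array([334., 281.]), 0.71, array([0.444, 0.003])), (array([453., 287.]), 0.66, array([ 0.446, -0.292])), (array([400., 288.]), 0.56, array([ 0.436, -0.159]))]
tray_112 [(array([482., 241.]), 0.92, array([ 0.568, -0.367])), (array([334., 281.]), 0.71, array([0.444, 0.003])), (array([453., 287.]), 0.66, array([ 0.446, -0.292])), (array([400., 288.]), 0.56, array([ 0.436, -0.159]))]
beaker [(array([235., 256.]), 0.67, array([0.494, 0.249]))]
specimen_cup [(array([361., 317.]), 0.6, array([ 0.362, -0.069]))]
[ 0.19531742 -0.59366826  0.20498453] [[ 0.95   0.313  0.   ]
 [ 0.313 -0.95   0.   ]
 [ 0.    -0.    -1.   ]] 0.08546349285632163
```

View pics/scene0.png

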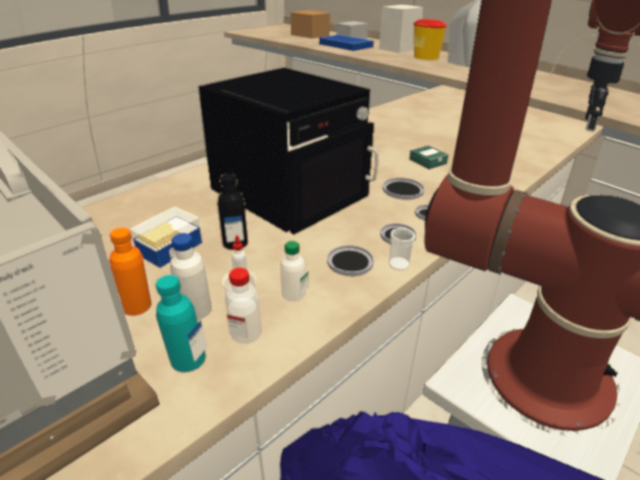

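View pics/top0.png

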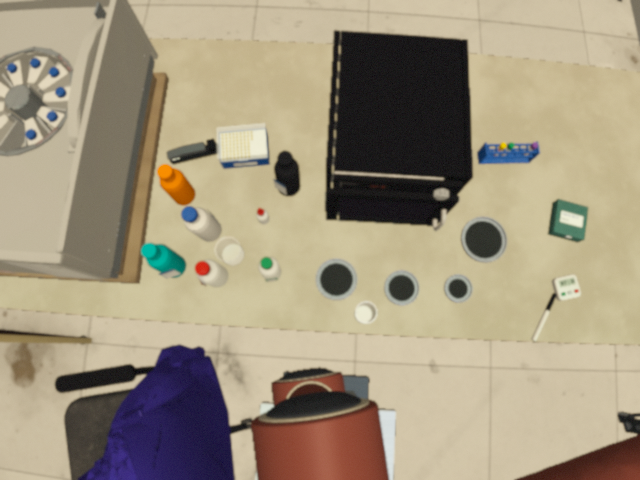

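The scene view shows the white bottles at (238,255) dropper with red bulb, (293,275) green cap, (243,305) red cap and (190,280) blue cap. In the top view the trays are at (483,239) for 112, (336,279) for 96, (402,288) for 80 and (458,288) for 64. The beaker is at (230,250) and the cup at (366,313).

Things that could be taken for the tall bottle, by top-view pixel: white with blue cap (200,222), black (287,175), orange (176,185) and turquoise (163,260). I choose the white one with the blue cap.

```bash
cat >> h.py <<'E'
H={'dropper':.091,'short':.118,'middle':.138,'tall':.168}
def tri(ps,pt):
    o1,d1=ray('scene',ps);o2,d2=ray('top',pt);d1/=np.linalg.norm(d1);d2/=np.linalg.norm(d2)
    s=np.linalg.lstsq(np.c_[d1,-d2],o2-o1,rcond=None)[0]; a=o1+s[0]*d1;b=o2+s[1]*d2
    return (a+b)/2, np.linalg.norm(a-b)
def blob(im,p,col,r=14):
    x0,y0=int(p[0])-r,int(p[1])-r; c=im[y0:y0+2*r,x0:x0+2*r].astype(int)
    b,g,rr=c[...,0],c[...,1],c[...,2]
    m={'red':(rr-g>60)&(rr-b>60),'green':(g-rr>35),'blue':(b-rr>40),'dark':c.max(2)<70}[col].astype(np.uint8)
    n,l,st,ce=cv2.connectedComponentsWithStats(m)
    if n<2: return None,0
    k=1+np.argmax(st[1:,4]); return ce[k]+[x0,y0],st[k,4]
E
python3 - <<'E'
from h import *
S=cv2.imread('pics/scene0.png');T=cv2.imread('pics/top0.png')
for n,c,ps,pt in [('dropper','red',(239,243),(262,215)),('short','green',(291,249),(267,262)),('middle','red',(239,277),(204,267)),('tall','blue',(183,242),(190,215))]:
    a,na=blob(S,ps,c);b,nb=blob(T,pt,c)
    print(n,a.round(1),na,b.round(1),nb,*[np.round(v,4) for v in tri(a,b)],'top@H',at('top',b,H[n]-.006)[:2].round(4),'scene@H-.01',at('scene',a,H[n]-.009)[:2].round(4))
for n,p,r in [('112',(484,239),26),('96',(337,279),24),('80',(402,288),22),('64',(458,288),18)]:
    a,na=blob(T,p,'dark',r); X=at('top',a,.004); px=np.linalg.norm(at('top',a+[1,0],.004)-X); print(n,a.round(1),'dia',2*np.sqrt(na/np.pi)*px,X.round(4))
for n,p,r in [('112',(403,188),22),('96',(350,261),25),('80',(397,234),18)]:
    a,na=blob(S,p,'dark',r); print(n,a.round(1),na,at('scene',a,.004).round(4))
cv2.imwrite('pics/crop.png',np.hstack([cv2.resize(S[215:365,110:310],(400,300),interpolation=2),cv2.resize(T[150:300,130:330],(400,300),interpolation=2)]))
E
```

```text
dropper [237.1 243.5] 100 [260.3 211.2] 36 [0.5914 0.1862 0.0706] 0.0017 top@H [0.5866 0.1833] scene@H-.01 [0.5781 0.1961]
short [291.7 247.2] 148 [266.  262.6] 101 [0.4618 0.1558 0.1108] 0.0005 top@H [0.4618 0.1557] scene@H-.01 [0.4635 0.1539]
middle [238.6 275.9] 322 [201.8 267.9] 170 [0.439  0.2922 0.1312] 0.0011 top@H [0.4385 0.2916] scene@H-.01 [0.442  0.2909]
tall [184.2 240.8] 376 [189.  213.8] 176 [0.5486 0.3233 0.1627] 0.003 top@H [0.5499 0.3248] scene@H-.01 [0.5521 0.3201]
112 [483.1 239.2] dia 0.08972846134439773 [ 0.5709 -0.3676  0.004 ]
96 [335.9 279.1] dia 0.0724825498086426 [ 0.4495 -0.0026  0.004 ]
80 [401.1 287.6] dia 0.05727330657688469 [ 0.4376 -0.1623  0.004 ]
64 [457.6 288.1] dia 0.041262473222170984 [ 0.4438 -0.3016  0.004 ]
112 [402.8 188.2] 285 [ 0.5723 -0.3705  0.004 ]
96 [349.8 260.6] 508 [ 0.4503 -0.0026  0.004 ]
80 [387.6 233.3] 18 [ 0.4592 -0.1499  0.004 ]
```

View pics/crop.png

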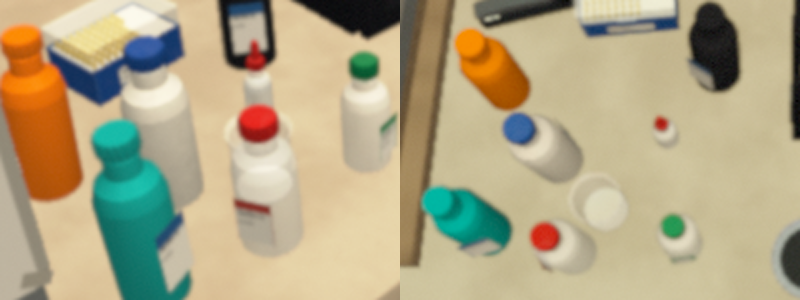

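The crop confirms it: the white blue-capped bottle is the tallest, next to the orange, turquoise and black look-alikes. The dropper has the red bulb at (255,65) in the left half. The liner diameters rank the trays as expected. Moving now, dropper first.

```bash
python3 -m handwheel '[[[0,0,-5],[0,0,0.15]],[[6,-5,-8],[0,0,0.318]],[[10,-8,-8],[0,0,0.318]],[[15,-11,-8],[0,0,0.318]],[[18.3,-14,-8],[0,0,0.318]]]' -1 40; python3 - <<'E'
from h import *
o=ctrl.get_obs();print(o['tool_pos'],Ro.from_rotvec(o['tool_rot']).as_matrix().round(3),o['opening'])
E
```

```text
t: 1.72
tool_pos: [0.3267, -0.4017, 0.2855]
tool_rot: [3.141, 0.001, 0.001]
contact_force: [0.2, -0.2, 0.4]
opening: 0.0852
grip_force: 0.0
[ 0.32666208 -0.40173854  0.28548258] [[ 1.     0.001  0.001]
 [ 0.001 -1.    -0.001]
 [ 0.001  0.001 -1.   ]] 0.08522154173207523
```

```bash
python3 -m handwheel '[[[1.5,-6,0],[0,0,0]],[[3,-12,0],[0,0,0]],[[4,-18,0],[0,0,0]],[[5,-24,0],[0,0,0]],[[6,-28,0],[0,0,0]]]' | sed -n 2p;  python3 -m handwheel '[[[1.5,-6,0],[0,0,0]],[[3,-12,0],[0,0,0]],[[5,-18,0],[0,0,0]],[[9,-23,0],[0,0,0]],[[12,-26,0],[0,0,0]]]' | sed -n 2p; python3 -m handwheel '[[[5,-3,2],[0,0,0]],[[8.3,-4.5,7],[0,0,0]],[[8.3,-4.5,10],[0,0,0]],[[8.3,-4.5,12],[0,0,0]],[[8.3,-4.5,12],[0,0,0]]]' -0.3| sed -n 2p; python3 - <<'E'
from h import *
for n in ('scene','top'):cv2.imwrite(f'pics/{n}1.png',ctrl.get_image(n))
S=cv2.imread('pics/scene1.png');T=cv2.imread('pics/top1.png')
cv2.imwrite('pics/c1.png',np.hstack([cv2.resize(S[150:300,140:340],(400,300),interpolation=2),cv2.resize(T[150:300,130:330],(400,300),interpolation=2)]))
o=ctrl.get_obs();print(o['tool_pos'],o['opening'])
E
```

```text
tool_pos: [0.3855, -0.1213, 0.2854]
tool_pos: [0.5062, 0.139, 0.2852]
tool_pos: [0.5874, 0.1811, 0.1635]
[0.58918284 0.18139628 0.16688305] 0.055519278762693504
```

View pics/c1.png

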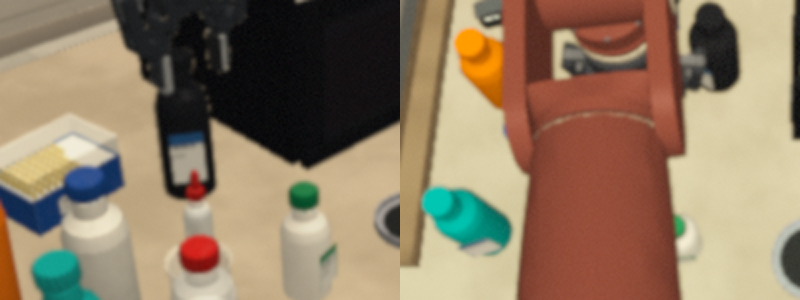

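The left crop shows the fingers at (165–225,60), centred laterally over the dropper at (195,190). I descend to grip its 28 mm body, with the TCP at 0.03 m.

```bash
python3 -m handwheel '[[[0.1,-0.4,3],[0,0,0]],[[0.1,-0.4,7],[0,0,0]],[[0.1,-0.4,10.5],[0,0,0]],[[0.1,-0.4,12.8],[0,0,0]],[[0.1,-0.4,13.5],[0,0,0]]]' ; python3 -m handwheel '[[[0,0,0],[0,0,0]],[[0,0,0],[0,0,0]],[[0,0,0],[0,0,0]],[[0,0,0],[0,0,0]],[[0,0,0],[0,0,0]]]' 1 30; python3 - <<'E'
from h import *
S=ctrl.get_image('scene')
cv2.imwrite('pics/c2.png',cv2.resize(S[150:300,140:340],(600,450),interpolation=2))
E
```

```text
t: 4.32
tool_pos: [0.5897, 0.1853, 0.0305]
tool_rot: [-3.141, 0.001, -0.001]
contact_force: [0.0, -0.0, 0.4]
opening: 0.0555
grip_force: 0.0
t: 4.95
tool_pos: [0.5912, 0.1858, 0.0323]
tool_rot: [-3.141, 0.0, -0.006]
contact_force: [-0.7, 1.5, 6.7]
opening: 0.0174
grip_force: 29.6
```

View pics/c2.png

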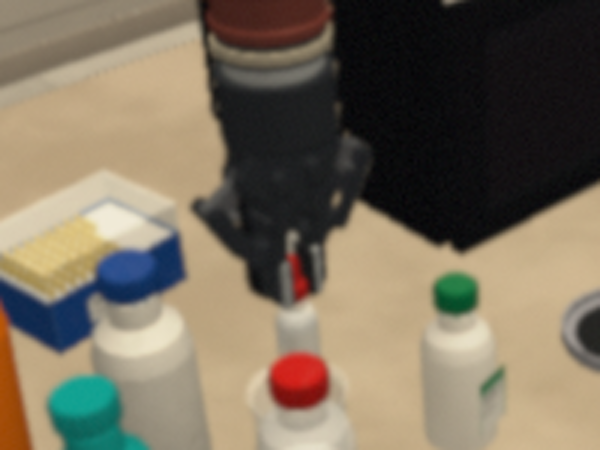

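```bash
python3 - <<'E'
from h import *
for z in (0,.032,.056,.07,.091): print(z,((proj('scene',[.591,.186,z])-[140,150])*3).round())
E
python3 -m handwheel '[[[0,0,-0.2],[0,0,0]],[[0,0,-0.5],[0,0,0]],[[0,0,-1],[0,0,0]],[[0,0,-2],[0,0,0]],[[0,0,-3],[0,0,0]]]'; python3 - <<'E'
from h import *
S=ctrl.get_image('scene')
cv2.imwrite('pics/c3.png',cv2.resize(S[180:290,190:310],(600,550),interpolation=2))
E
```

```text
0 [302. 364.]
0.032 [298. 327.]
0.056 [295. 299.]
0.07 [293. 282.]
0.091 [291. 256.]
t: 5.62
tool_pos: [0.5896, 0.1855, 0.0608]
tool_rot: [-3.142, 0.0, -0.001]
contact_force: [-0.1, -0.2, -1.3]
opening: 0.0172
grip_force: 29.3
```

View pics/c3.png

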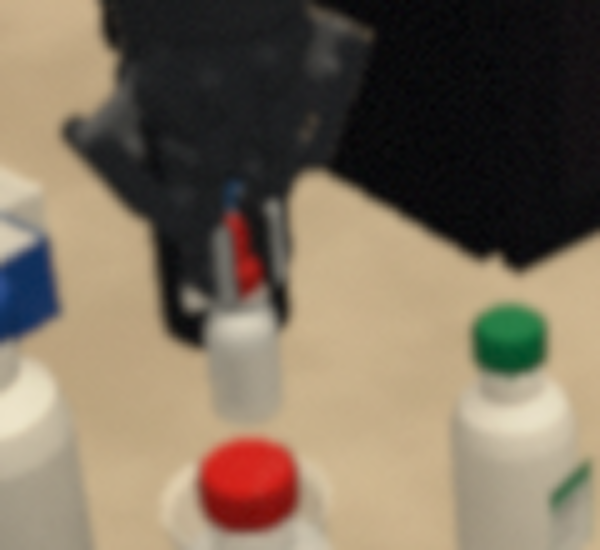

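The dropper is held upright by its collar and lifted. In this crop its underside is at row 415, about 0.025 m above the bench. Carrying it to tray_64.

```bash
python3 -m handwheel '[[[0,0,-3],[0,0,0]],[[0,0,-7],[0,0,0]],[[0,0,-11],[0,0,0]],[[0,0,-15],[0,0,0]],[[-1,1,-18],[0,0,0]]]' | sed -n 2p; python3 -m handwheel '[[[-3,2,0],[0,0,0]],[[-6,5.5,0],[0,0,0]],[[-9.5,9,0],[0,0,0]],[[-12.5,13,0],[0,0,0]],[[-13,18,0],[0,0,0]]]' | sed -n 2p; python3 -m handwheel '[[[0,5,0],[0,0,0]],[[0,10,0],[0,0,0]],[[0,15,0],[0,0,0]],[[0,20,0],[0,0,0]],[[-0.3,24,0],[0,0,0]]]' | sed -n 2p;  python3 -m handwheel '[[[0,3,0],[0,0,0]],[[0,5,0],[0,0,0]],[[0,5.6,0],[0,0,0]],[[0,5.6,3],[0,0,0]],[[0,5.6,6],[0,0,0]]]'
```

```text
tool_pos: [0.5802, 0.1757, 0.2429]
tool_pos: [0.4482, -0.0051, 0.2407]
tool_pos: [0.4461, -0.2465, 0.2405]
t: 8.18
tool_pos: [0.447, -0.3, 0.18]
tool_rot: [3.141, 0.001, 0.002]
contact_force: [-1.1, 0.8, -1.2]
opening: 0.017
grip_force: 29.4
```

```bash
python3 -m handwheel '[[[-0.2,0.1,3],[0,0,0]],[[-0.3,0.2,6.5],[0,0,0]],[[-0.3,0.2,10],[0,0,0]],[[-0.3,0.2,12],[0,0,0]],[[-0.3,0.2,12.5],[0,0,0]]]';python3 - <<'E'
from h import *
S=ctrl.get_image('scene')
cv2.imwrite('pics/c4.png',cv2.resize(S[150:260,370:490],(600,550),interpolation=2))
print(((proj('scene',[.444,-.3016,.004])-[370,150])*5).round())
E
```

```text
t: 8.8
tool_pos: [0.443, -0.3015, 0.0539]
tool_rot: [-3.14, -0.001, 0.002]
contact_force: [0.0, 0.5, -0.4]
opening: 0.0171
grip_force: 29.4
[289. 316.]
```

View pics/c4.png

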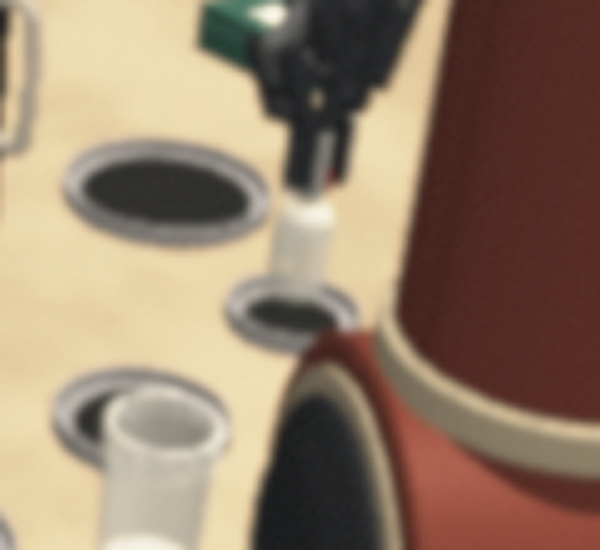

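The dropper hangs right over tray_64, with its underside at crop (298,290) and the tray at (292,315). Lowering slowly.

```bash
python3 -m handwheel '[[[0.1,0,0.4],[0,0,0]],[[0.1,0,0.8],[0,0,0]],[[0.1,0,1.1],[0,0,0]],[[0.1,0,1.3],[0,0,0]],[[0.1,0,1.4],[0,0,0]]]'; python3 -m handwheel '[[[0,0,0.1],[0,0,0]],[[0,0,0.2],[0,0,0]],[[0,0,0.2],[0,0,0]]]' - 20
```

```text
t: 9.48
tool_pos: [0.4444, -0.3026, 0.0409]
tool_rot: [-3.142, 0.001, 0.0]
contact_force: [0.5, 0.5, -0.3]
opening: 0.0173
grip_force: 29.4
t: 9.85
tool_pos: [0.4444, -0.3025, 0.039]
tool_rot: [-3.142, 0.0, 0.0]
contact_force: [-0.4, 0.7, -0.7]
opening: 0.0169
grip_force: 29.4
```

```bash
python3 -m handwheel '[[[0,0,0.1],[0,0,0]],[[0,0,0.2],[0,0,0]],[[0,0,0.2],[0,0,0]]]'|grep -E 'force|pos'; python3 -m handwheel '[[[0,0,0.1],[0,0,0]],[[0,0,0.2],[0,0,0]],[[0,0,0.2],[0,0,0]]]'|grep -E 'force|pos'
```

```text
tool_pos: [0.4443, -0.3025, 0.0369]
contact_force: [0.2, 0.5, -0.1]
grip_force: 29.4
tool_pos: [0.4452, -0.303, 0.0364]
contact_force: [-0.9, 1.5, 6.1]
grip_force: 30.0
```

Contact. Releasing, then lifting straight up.

```bash
python3 -m handwheel '[[[0,0,0],[0,0,0]],[[0,0,0],[0,0,0]],[[0,0,0],[0,0,0]],[[0,0,0],[0,0,0]]]' -0.3 |grep -E 'force|open'; python3 -m handwheel '[[[0,0,-2],[0,0,0]],[[0,0,-6],[0,0,0]],[[0,0,-11],[0,0,0]],[[0,0,-16],[0,0,0]],[[0,0,-21],[0,0,0]]]'|grep -E 'force|pos';  python3 -m handwheel '[[[-0.5,-6,-1],[0,0,0]],[[-0.5,-12,-2],[0,0,0]],[[-0.5,-18,-3],[0,0,0]],[[-0.5,-24,-4],[0,0,0]],[[-0.5,-29,-4],[0,0,0]]]' |grep pos;  python3 -m handwheel '[[[0,-6,0],[0,0,0]],[[1,-12,0],[0,0,0]],[[3,-18,0],[0,0,0]],[[6,-23,0],[0,0,0]],[[10,-27,0],[0,0,0]]]' |grep pos
python3 - <<'E'
from h import *
S=ctrl.get_image('scene')
cv2.imwrite('pics/c5.png',np.hstack([cv2.resize(S[150:260,370:490],(400,367),interpolation=2),cv2.resize(S[150:370,100:340],(400,367),interpolation=2)]))
E
```

```text
contact_force: [0.1, 1.0, 0.6]
opening: 0.0554
grip_force: 0.0
tool_pos: [0.4442, -0.3024, 0.2465]
contact_force: [0.4, -0.3, 0.3]
grip_force: 0.0
tool_pos: [0.4395, -0.0106, 0.2863]
tool_pos: [0.5398, 0.26, 0.2852]
```

View pics/c5.png

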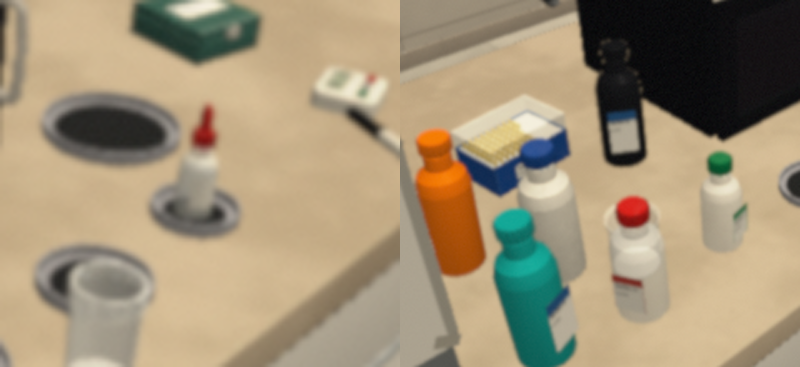

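The dropper stands upright in tray_64, at left crop (195,210), and the other bottles are undisturbed. Next is the tall bottle with the blue cap at (0.550, 0.323).

```bash
python3 -m handwheel '[[[0.5,-3,0],[0,0,0]],[[1,-6.3,0],[0,0,0]],[[1,-6.3,3],[0,0,0]],[[1,-6.3,6],[0,0,0]],[[1,-6.3,7.5],[0,0,0]]]' -0.6|grep -E 'pos|open'; python3 - <<'E'
from h import *
S=ctrl.get_image('scene')
cv2.imwrite('pics/c6.png',cv2.resize(S[170:290,120:280],(640,480),interpolation=2))
for z in (.21,.168): print(((proj('scene',[.550,.323,z])-[120,170])*4).round())
E
```

```text
tool_pos: [0.5486, 0.3201, 0.2074]
opening: 0.0683
[235. 184.]
[250. 270.]
```

View pics/c6.png

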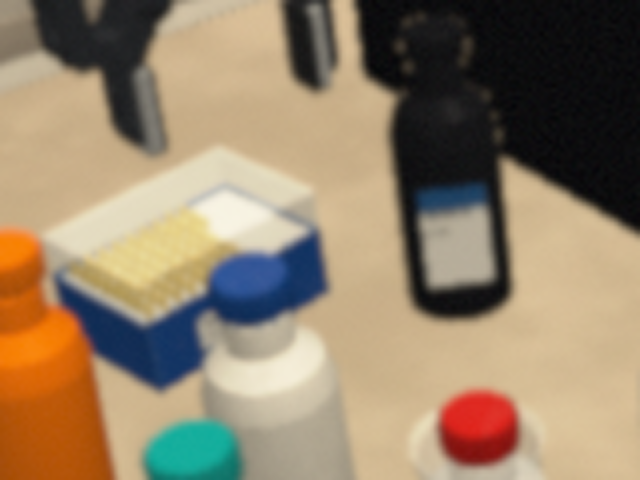

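The fingertips are at (145,150) and (320,85), about 30 mm higher than the nominal TCP, which fits what the dropper grip showed. The blue cap is at (250,285). I lower to TCP 0.130 so the pads meet the cap.

```bash
python3 -m handwheel '[[[0.1,-0.3,2],[0,0,0]],[[0.1,-0.3,4.5],[0,0,0]],[[0.1,-0.3,6.5],[0,0,0]],[[0.1,-0.3,7.5],[0,0,0]],[[0.1,-0.3,7.7],[0,0,0]]]' |grep -E 'pos|force'; python3 -m handwheel '[[[0,0,0],[0,0,0]],[[0,0,0],[0,0,0]],[[0,0,0],[0,0,0]],[[0,0,0],[0,0,0]],[[0,0,0],[0,0,0]]]' 1 50|grep -E 'pos|force|open';  python3 -m handwheel '[[[0,0,-0.2],[0,0,0]],[[0,0,-0.5],[0,0,0]],[[0,0,-1],[0,0,0]],[[0,0,-1.5],[0,0,0]],[[0,0,-2],[0,0,0]]]'|grep -E 'pos|force|open'; python3 - <<'E'
from h import *
S=ctrl.get_image('scene')
cv2.imwrite('pics/c7.png',cv2.resize(S[190:330,120:280],(640,560),interpolation=2))
for z in (.0,.13,.15,.168): print(((proj('scene',[.550,.323,z])-[120,190])*4).round())
E
```

```text
tool_pos: [0.5504, 0.3234, 0.1324]
contact_force: [-0.4, 0.5, 1.0]
grip_force: 0.0
tool_pos: [0.5514, 0.324, 0.1347]
contact_force: [-1.0, 1.6, 5.0]
opening: 0.032
grip_force: 49.6
tool_pos: [0.5505, 0.3234, 0.1534]
contact_force: [0.1, -0.9, -1.6]
opening: 0.0321
grip_force: 49.7
[305. 487.]
[264. 263.]
[257. 225.]
[250. 190.]
```

View pics/c7.png

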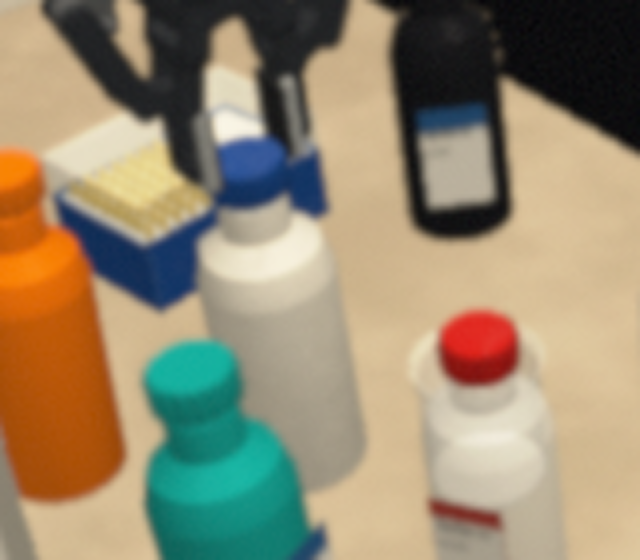

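The blue cap is gripped and the bottle's weight is on the tool. Lifting it and carrying it to tray_112.

```bash
python3 -m handwheel '[[[0,0,-3],[0,0,0]],[[0,0,-6.5],[0,0,0]],[[0,0,-10],[0,0,0]],[[0,0,-13.5],[0,0,0]],[[0,0,-15.5],[0,0,0]]]' | grep -E 'pos|open'; python3 -m handwheel '[[[-2,3,0],[0,0,0]],[[-5,7,0],[0,0,0]],[[-8,11.5,0],[0,0,0]],[[-10,16,0],[0,0,0]],[[-10.5,21,0],[0,0,0]]]' | grep -E 'pos|open'; python3 -m handwheel '[[[0,5,0],[0,0,0]],[[0,10,0],[0,0,0]],[[0,15,0],[0,0,0]],[[0,20,0],[0,0,0]],[[0,25,0],[0,0,0]]]' | grep -E 'pos|open'; python3 -m handwheel '[[[0,5,0],[0,0,0]],[[0,10,0],[0,0,0]],[[0,15,0],[0,0,0]],[[0,19,0],[0,0,0]],[[1,22,0],[0,0,0]]]' | grep -E 'pos|open';  python3 -m handwheel '[[[3,1,0],[0,0,0]],[[7,1.5,0],[0,0,0]],[[10,1.5,0],[0,0,0]],[[11.5,1.5,0],[0,0,0]],[[11.5,1.5,0],[0,0,0]]]'| grep -E 'pos|open|force'
```

```text
tool_pos: [0.5511, 0.3237, 0.3108]
opening: 0.032
tool_pos: [0.4441, 0.1125, 0.3076]
opening: 0.0317
tool_pos: [0.4449, -0.138, 0.3075]
opening: 0.0318
tool_pos: [0.4546, -0.3582, 0.3072]
opening: 0.0318
tool_pos: [0.5705, -0.3712, 0.3071]
contact_force: [-0.6, 1.1, -1.5]
opening: 0.0319
grip_force: 50.1
```

```bash
python3 -m handwheel '[[[0.1,-0.2,3],[0,0,0]],[[0.1,-0.2,7],[0,0,0]],[[0.1,-0.2,11],[0,0,0]],[[0.1,-0.2,14.5],[0,0,0]],[[0.1,-0.2,16],[0,0,0]]]' | grep -E 'pos|force';python3 - <<'E'
from h import *
S=ctrl.get_image('scene')
cv2.imwrite('pics/c8.png',cv2.resize(S[120:240,350:490],(560,480),interpolation=2))
for z in (.004,.013,.17): print(((proj('scene',[.5715,-.369,z])-[350,120])*4).round())
E
```

```text
tool_pos: [0.5692, -0.3687, 0.1453]
contact_force: [0.1, -0.6, -2.6]
grip_force: 50.0
[211. 274.]
[212. 262.]
[238.  50.]
```

View pics/c8.png

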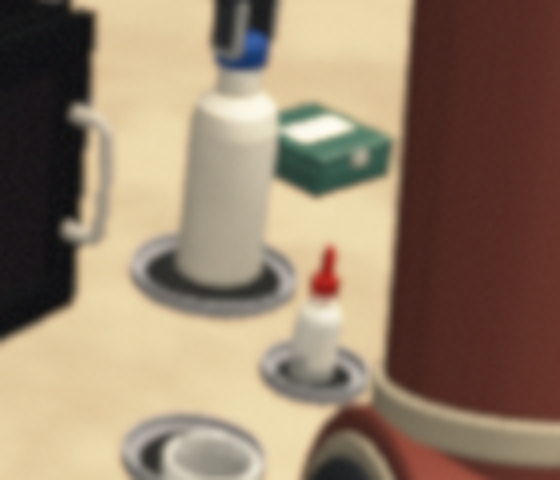

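The tall bottle hangs just over tray_112, with its base centre at (221,270) against the tray centre at (213,275). I shift it about 4 mm left in the picture and lower.

```bash
python3 -m handwheel '[[[0.2,-0.1,0],[0,0,0]],[[0.4,-0.2,0.3],[0,0,0]],[[0.4,-0.2,0.5],[0,0,0]],[[0.4,-0.2,0.6],[0,0,0]],[[0.4,-0.2,0.6],[0,0,0]]]' | grep -E 'pos|force'; python3 -m handwheel '[[[0,0,0.1],[0,0,0]],[[0,0,0.2],[0,0,0]],[[0,0,0.2],[0,0,0]]]'|grep -E 'force|pos'
```

```text
tool_pos: [0.5754, -0.3676, 0.1421]
contact_force: [-0.6, -0.2, -2.3]
grip_force: 50.0
tool_pos: [0.5753, -0.3675, 0.1398]
contact_force: [-0.8, 0.3, -1.7]
grip_force: 50.1
```

```bash
python3 -m handwheel '[[[0,0,0.1],[0,0,0]],[[0,0,0.2],[0,0,0]],[[0,0,0.2],[0,0,0]]]'|grep -E 'force|pos';python3 -m handwheel '[[[0,0,0.1],[0,0,0]],[[0,0,0.2],[0,0,0]],[[0,0,0.2],[0,0,0]]]'|grep -E 'force|pos'
```

```text
tool_pos: [0.5757, -0.3679, 0.1389]
contact_force: [-0.8, 0.7, 2.4]
grip_force: 50.5
tool_pos: [0.5765, -0.3683, 0.1389]
contact_force: [-0.9, 1.1, 7.4]
grip_force: 51.2
```

```bash
python3 -m handwheel '[[[0,0,0],[0,0,0]],[[0,0,0],[0,0,0]],[[0,0,0],[0,0,0]],[[0,0,0],[0,0,0]]]' -0.6 |grep -E 'force|open'; python3 -m handwheel '[[[0,0,-2],[0,0,0]],[[0,0,-5],[0,0,0]],[[0,0,-9],[0,0,0]],[[0,0,-12],[0,0,0]],[[-4,0,-12],[0,0,0]]]'|grep -E 'force|pos';  python3 -m handwheel '[[[-5,-1,0],[0,0,0]],[[-8,-5,0],[0,0,0]],[[-8.5,-11,0],[0,0,0]],[[-8.5,-17,0],[0,0,0]],[[-8.5,-23,0],[0,0,0]]]' |grep pos;  python3 -m handwheel '[[[0,-6,0],[0,0,0]],[[0,-12,0],[0,0,0]],[[0.5,-18,0],[0,0,0]],[[1,-24,0],[0,0,0]],[[1,-28,0],[0,0,0]]]' |grep pos
python3 - <<'E'
from h import *
for n in ('scene','top'): cv2.imwrite(f'pics/{n}2.png',ctrl.get_image(n))
S=cv2.imread('pics/scene2.png');T=cv2.imread('pics/top2.png')
cv2.imwrite('pics/c9.png',np.hstack([cv2.resize(S[130:250,350:490],(400,343),interpolation=2),cv2.resize(T[190:310,380:520],(400,343),interpolation=2)]))
for n,c,ps,pt in [('dropper','red',(430,199),(463,276)),('tall','blue',(411,136),(500,226))]:
    a,na=blob(S,ps,c);b,nb=blob(T,pt,c)
    if na and nb: print(n,a.round(1),na,b.round(1),nb,*[np.round(v,4) for v in tri(a,b)],'top@H',at('top',b,H[n]-.006)[:2].round(4))
for n,c,ps,pt in [('short','green',(291,249),(267,262))]:
    a,na=blob(S,ps,c);print(n,a,na)
E
```

```text
contact_force: [0.2, 0.4, 0.1]
opening: 0.0679
grip_force: 0.0
tool_pos: [0.5378, -0.3687, 0.2622]
contact_force: [-0.2, -1.4, 0.9]
grip_force: 0.0
tool_pos: [0.4504, -0.1361, 0.2581]
tool_pos: [0.4606, 0.145, 0.258]
dropper [431.1 189.5] 46 [466.3 283.8] 46 [ 0.4456 -0.3017  0.072 ] 0.0001 top@H [ 0.4438 -0.2975]
tall [408.1 134.5] 79 [507.6 221.3] 156 [ 0.573  -0.3653  0.1651] 0.0009 top@H [ 0.5743 -0.3663]
short [291.50694444 247.11805556] 144
```

View pics/c9.png

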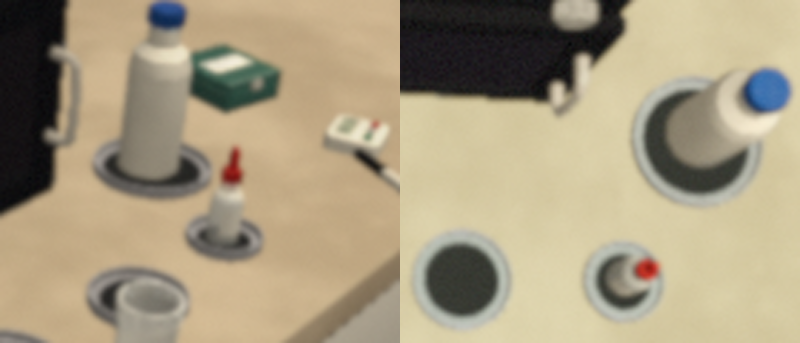

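Both placed bottles stand centred and upright: dropper at left crop (225,235), tall at (155,170). Their measured axes are within about 4 mm of the tray centres. Next is the green-capped short bottle.

```bash
python3 -m handwheel '[[[0.1,-1.1,3],[0,0,0]],[[0.1,-1.1,8],[0,0,0]],[[0.1,-1.1,13],[0,0,0]],[[0.1,-1.1,16.5],[0,0,0]],[[0.1,-1.1,17.4],[0,0,0]]]' -0.4|grep -E 'pos|force'; python3 -m handwheel '[[[0,0,0],[0,0,0]],[[0,0,0],[0,0,0]],[[0,0,0],[0,0,0]],[[0,0,0],[0,0,0]],[[0,0,0],[0,0,0]]]' 1 50|grep -E 'pos|force|open';  python3 -m handwheel '[[[0,0,-0.2],[0,0,0]],[[0,0,-0.5],[0,0,0]],[[0,0,-1],[0,0,0]],[[0,0,-1.5],[0,0,0]],[[0,0,-2],[0,0,0]]]'|grep -E 'pos|force|open'
```

```text
tool_pos: [0.4602, 0.1525, 0.0804]
contact_force: [0.0, 0.5, -0.2]
grip_force: 0.0
tool_pos: [0.4635, 0.1539, 0.0848]
contact_force: [-0.7, 0.7, 6.2]
opening: 0.025
grip_force: 49.1
tool_pos: [0.4615, 0.1535, 0.1023]
contact_force: [-0.3, 0.5, -1.8]
opening: 0.0249
grip_force: 49.2
```

```bash
python3 -m handwheel '[[[0,0,-3],[0,0,0]],[[0,0,-7],[0,0,0]],[[0,0,-11],[0,0,0]],[[0,2,-12],[0,0,0]],[[0,6,-12],[0,0,0]]]' | grep -E 'pos|open'; python3 -m handwheel '[[[0,5,0],[0,0,0]],[[-0.5,10,0],[0,0,0]],[[-1,15,0],[0,0,0]],[[-1.5,20,0],[0,0,0]],[[-2.2,24,0],[0,0,0]]]' | grep -E 'pos|open'; python3 -m handwheel '[[[-0.2,1.5,0],[0,0,0]],[[-0.2,1.6,4],[0,0,0]],[[-0.2,1.6,8],[0,0,0]],[[-0.2,1.6,11.5],[0,0,0]],[[-0.2,1.6,12.4],[0,0,0]]]' | grep -E 'pos|force'; python3 - <<'E'
from h import *
S=ctrl.get_image('scene')
cv2.imwrite('pics/c10.png',cv2.resize(S[170:290,320:460],(560,480),interpolation=2))
for z in (.004,.013,.118): print(((proj('scene',[.4376,-.1623,z])-[320,170])*4).round())
E
```

```text
tool_pos: [0.4623, 0.0936, 0.2242]
opening: 0.025
tool_pos: [0.439, -0.1484, 0.2223]
opening: 0.025
tool_pos: [0.4358, -0.1609, 0.0953]
contact_force: [-0.0, 0.0, -1.5]
grip_force: 49.6
[312. 259.]
[314. 247.]
[333.  89.]
```

View pics/c10.png

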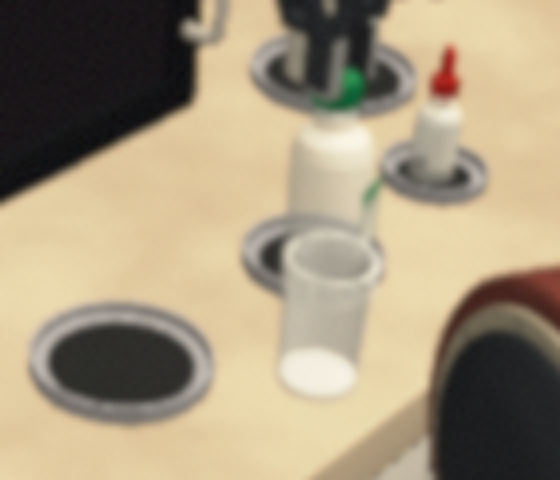

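The short bottle hangs over tray_80. Its body axis is at column 330 where the tray's axis would be at 321, so it sits about 5 mm right. I correct and lower.

```bash
python3 -m handwheel '[[[0.2,-0.1,0],[0,0,0]],[[0.4,-0.1,0.2],[0,0,0]],[[0.4,-0.1,0.3],[0,0,0]],[[0.4,-0.1,0.3],[0,0,0]]]' | grep -E 'pos|force'; python3 -m handwheel '[[[0,0,0.1],[0,0,0]],[[0,0,0.2],[0,0,0]],[[0,0,0.2],[0,0,0]]]'|grep -E 'force|pos'; python3 -m handwheel '[[[0,0,0.1],[0,0,0]],[[0,0,0.2],[0,0,0]],[[0,0,0.2],[0,0,0]]]'|grep -E 'force|pos'
```

```text
tool_pos: [0.4417, -0.1617, 0.0954]
contact_force: [0.3, 0.2, -2.1]
grip_force: 49.6
tool_pos: [0.4413, -0.1615, 0.0928]
contact_force: [-0.3, -0.7, -2.1]
grip_force: 49.6
tool_pos: [0.4413, -0.1615, 0.0909]
contact_force: [0.4, 0.4, -2.8]
grip_force: 49.6
```

```bash
python3 -m handwheel '[[[0,0,0.1],[0,0,0]],[[0,0,0.2],[0,0,0]],[[0,0,0.2],[0,0,0]]]'|grep -E 'force|pos'; python3 -m handwheel '[[[0,0,0.1],[0,0,0]],[[0,0,0.2],[0,0,0]],[[0,0,0.2],[0,0,0]]]'|grep -E 'force|pos'
```

```text
tool_pos: [0.4415, -0.1616, 0.089]
contact_force: [-0.8, 0.5, -2.2]
grip_force: 49.6
tool_pos: [0.4427, -0.162, 0.0889]
contact_force: [-1.0, 0.8, 5.3]
grip_force: 50.6
```

```bash
python3 -m handwheel '[[[0,0,0],[0,0,0]],[[0,0,0],[0,0,0]],[[0,0,0],[0,0,0]],[[0,0,0],[0,0,0]]]' -0.4 |grep -E 'force|open'; python3 -m handwheel '[[[0,0,-2],[0,0,0]],[[0,0,-6],[0,0,0]],[[0,0,-11],[0,0,0]],[[0,0,-16],[0,0,0]],[[0,-3,-16],[0,0,0]]]'|grep -E 'force|pos';  python3 -m handwheel '[[[0,-6,0],[0,0,0]],[[0,-12,0],[0,0,0]],[[0,-18,0],[0,0,0]],[[0,-24,0],[0,0,0]],[[0,-29,0],[0,0,0]]]' |grep pos;  python3 -m handwheel '[[[0,-6,0],[0,0,0]],[[0,-11,0],[0,0,0]],[[-0.3,-13,0],[0,0,0]],[[-0.3,-13,3],[0,0,0]],[[-0.3,-13,6],[0,0,0]]]' |grep pos
python3 - <<'E'
from h import *
for n in ('scene','top'): cv2.imwrite(f'pics/{n}3.png',ctrl.get_image(n))
S=cv2.imread('pics/scene3.png');T=cv2.imread('pics/top3.png')
cv2.imwrite('pics/c11.png',np.hstack([cv2.resize(S[180:310,140:320],(400,289),interpolation=2),cv2.resize(T[210:340,300:480],(400,289),interpolation=2)]))
a,na=blob(S,(239,277),'red');print(a,na)
a,na=blob(S,(405,192),'green',10);b,nb=blob(T,(410,285),'green')
if na and nb: print(*tri(a,b))
E
```

```text
contact_force: [-1.3, 0.2, 0.4]
opening: 0.0598
grip_force: 0.0
tool_pos: [0.4437, -0.1333, 0.2528]
contact_force: [1.4, 0.9, -0.6]
grip_force: 0.0
tool_pos: [0.4411, 0.1606, 0.2471]
tool_pos: [0.4386, 0.2891, 0.1865]
[239.30503145 276.03144654] 318
[ 0.43990141 -0.16002379  0.1150588 ] 0.00014605405363361473
```

View pics/c11.png

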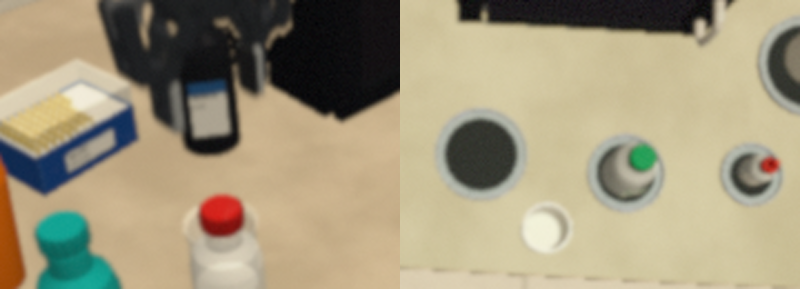

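The short bottle is centred in tray_80 at right crop (625,170), and the gripper is over the red-capped middle bottle. Grasping it.

```bash
python3 -m handwheel '[[[0.1,-0.3,2],[0,0,0]],[[0.1,-0.3,5],[0,0,0]],[[0.1,-0.3,7],[0,0,0]],[[0.1,-0.3,8],[0,0,0]],[[0.1,-0.3,8.4],[0,0,0]]]'|grep -E 'pos|force'; python3 -m handwheel '[[[0,0,0],[0,0,0]],[[0,0,0],[0,0,0]],[[0,0,0],[0,0,0]],[[0,0,0],[0,0,0]],[[0,0,0],[0,0,0]]]' 1 50|grep -E 'pos|force|open';  python3 -m handwheel '[[[0,0,-0.2],[0,0,0]],[[0,0,-0.5],[0,0,0]],[[0,0,-1],[0,0,0]],[[0,0,-1.5],[0,0,0]],[[0,0,-2],[0,0,0]]]'|grep -E 'pos|force|open'
```

```text
tool_pos: [0.4397, 0.2915, 0.1029]
contact_force: [0.2, 0.4, 0.3]
grip_force: 0.0
tool_pos: [0.4404, 0.2919, 0.1044]
contact_force: [0.2, -0.6, 5.4]
opening: 0.0297
grip_force: 49.8
tool_pos: [0.4395, 0.2915, 0.1234]
contact_force: [0.4, 0.6, -2.0]
opening: 0.03
grip_force: 49.5
```

```bash
python3 -m handwheel '[[[0,0,-3],[0,0,0]],[[0,0,-7],[0,0,0]],[[0,0,-11],[0,0,0]],[[0,1.5,-12],[0,0,0]],[[0,5.3,-12],[0,0,0]]]' | grep -E 'pos|open'; python3 -m handwheel '[[[0.3,5,0],[0,0,0]],[[0.6,10,0],[0,0,0]],[[0.9,15,0],[0,0,0]],[[1.2,20,0],[0,0,0]],[[1.2,23,0],[0,0,0]]]' | grep -E 'pos|open'; python3 -m handwheel '[[[0,1,0],[0,0,0]],[[0,1,4],[0,0,0]],[[0,1,8],[0,0,0]],[[0,1,11.5],[0,0,0]],[[0,1,12.5],[0,0,0]]]' | grep -E 'pos|force'; python3 - <<'E'
from h import *
S=ctrl.get_image('scene')
cv2.imwrite('pics/c12.png',cv2.resize(S[170:290,290:430],(560,480),interpolation=2))
for z in (.004,.013,.138): print(((proj('scene',[.450,-.0026,z])-[290,170])*4).round())
E
```

```text
tool_pos: [0.4396, 0.238, 0.2434]
opening: 0.0295
tool_pos: [0.4502, 0.0058, 0.2411]
opening: 0.0302
tool_pos: [0.4488, -0.0008, 0.1144]
contact_force: [-0.4, 1.0, -1.5]
grip_force: 49.9
[240. 363.]
[240. 349.]
[252. 148.]
```

View pics/c12.png

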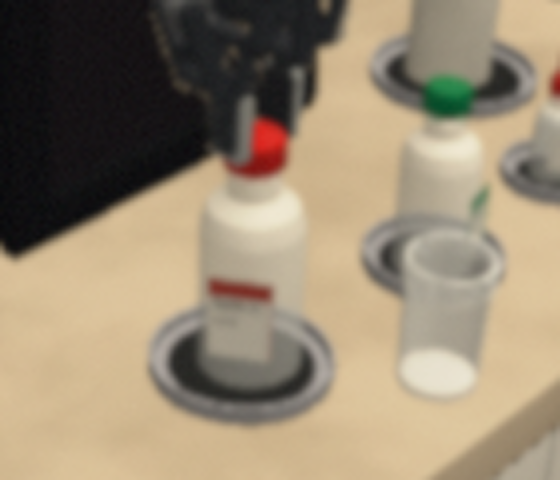

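The middle bottle hangs over tray_96, base centre at column 252 against the tray at 241. Shifting about 5 mm and lowering.

```bash
python3 -m handwheel '[[[0.2,-0.1,0],[0,0,0]],[[0.4,-0.2,0.2],[0,0,0]],[[0.4,-0.2,0.3],[0,0,0]],[[0.4,-0.2,0.4],[0,0,0]],[[0.4,-0.2,0.4],[0,0,0]]]' | grep -E 'pos|force'; python3 -m handwheel '[[[0,0,0.1],[0,0,0]],[[0,0,0.2],[0,0,0]],[[0,0,0.2],[0,0,0]]]'|grep -E 'force|pos'
```

```text
tool_pos: [0.4555, 0.0004, 0.1141]
contact_force: [-0.7, 0.5, -1.6]
grip_force: 49.9
tool_pos: [0.4553, 0.0005, 0.1118]
contact_force: [0.2, 0.1, -1.8]
grip_force: 49.9
```

```bash
python3 -m handwheel '[[[-0.1,0,0.1],[0,0,0]],[[-0.2,0.1,0.2],[0,0,0]],[[-0.2,0.1,0.3],[0,0,0]],[[-0.2,0.1,0.3],[0,0,0]]]' | grep -E 'pos|force'; python3 -m handwheel '[[[0,0,0.1],[0,0,0]],[[0,0,0.15],[0,0,0]],[[0,0,0.15],[0,0,0]]]'|grep -E 'force|pos'
```

```text
tool_pos: [0.4534, -0.0005, 0.1089]
contact_force: [-1.1, 0.3, -0.7]
grip_force: 49.9
tool_pos: [0.4542, -0.0007, 0.1085]
contact_force: [-1.3, -0.2, 4.1]
grip_force: 50.6
```

Contact. Releasing, rising and moving aside for a final check.

```bash
python3 -m handwheel '[[[0,0,0],[0,0,0]],[[0,0,0],[0,0,0]],[[0,0,0],[0,0,0]],[[0,0,0],[0,0,0]]]' -0.4 |grep -E 'force|open'; python3 -m handwheel '[[[0,0,-2],[0,0,0]],[[0,0,-6],[0,0,0]],[[0,0,-11],[0,0,0]],[[0,0,-16],[0,0,0]],[[0,0,-20],[0,0,0]]]'|grep -E 'force|pos';  python3 -m handwheel '[[[0,-6,0],[0,0,0]],[[0,-12,0],[0,0,0]],[[0,-16,0],[0,0,0]],[[0,-16,0],[0,0,0]],[[0,-16,0],[0,0,0]]]' |grep -E 'pos|force'
python3 - <<'E'
from h import *
for n in ('scene','top'): cv2.imwrite(f'pics/{n}4.png',ctrl.get_image(n))
S=cv2.imread('pics/scene4.png');T=cv2.imread('pics/top4.png')
cv2.imwrite('pics/c13.png',np.hstack([cv2.resize(S[120:290,200:480],(400,243),interpolation=2),cv2.resize(T[190:350,230:530],(400,213),interpolation=2)[:243] if 0 else cv2.resize(T[190:350,266:530],(400,243),interpolation=2)]))
for n,c,ps,pt,rt in [('dropper','red',(431,190),(466,284),10),('tall','blue',(408,134),(507,221),14),('short','green',(405,192),(410,285),10),('middle','red',(354,208),(338,277),14)]:
    a,na=blob(S,ps,c,rt);b,nb=blob(T,pt,c,rt)
    if na and nb: print(n,*[np.round(v,4) for v in tri(a,b)])
    else: print(n,na,nb)
E
```

```text
contact_force: [0.4, -0.0, -1.0]
opening: 0.0598
grip_force: 0.0
tool_pos: [0.4537, -0.0006, 0.3099]
contact_force: [0.1, -0.3, -0.1]
grip_force: 0.0
tool_pos: [0.4535, 0.1591, 0.3073]
contact_force: [-0.4, 0.3, -0.0]
grip_force: 0.0
dropper [ 0.4451 -0.3007  0.0752] 0.0002
tall [ 0.5737 -0.3669  0.1644] 0.0004
short [ 0.4399 -0.1599  0.115 ] 0.0001
middle [ 0.4515 -0.0006  0.1357] 0.0004
```

View pics/c13.png

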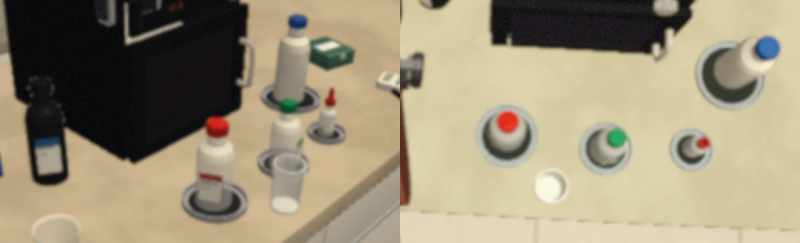

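All four bottles stand upright in their own trays: middle at right crop (507,135), short (605,147), dropper (692,150), tall (730,75). Cap positions are within about 4 mm of the tray centres, and the cup and beaker still stand. Handing in.

```bash
python3 -c "
from station import ctrl
print(ctrl.finish_job(), ctrl.get_obs()['t'])"
```

```text
the job is handed in; nothing more can be done
the job is handed in; nothing more can be done
```

The job is handed in: the last pictures showed all four bottles upright in their matching trays, caps within about 4 mm of the tray centres, and the beaker and specimen cup still standing; no verdict came back.

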